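# Crank a carving board tight in the bench vise

## Task

Fit the loose crank fully home on the square shaft end of the vise and, using only the crank by its wooden handle, wind it clockwise (seen from above) so that the sprung jaw pushes the eight-sided carving board up against the face of the fixed stop. Feel for the point where the board is caught on both sides, carry on only about three eighths of a turn (between a quarter and half a turn) so that the jaw springs hold it firmly but do not crush it, then let go and leave the crank seated on the shaft. Be gentle: do not force the crank against the shaft, never touch the jaw or the board, and leave the other things on the bench alone.

Things in the scene. Friction and masses are not known exactly. Their poses are not given: they have to be found in the camera images.
- hub (a point): Centre of the hub of the loose steel crank (0.32 kg), which stands on the bench on its hub: a square block 30 x 30 mm, 40 mm tall. In its underside a square socket 15.6 mm wide, 26 mm deep, no lead-in (enters only within about 1 mm of the shaft axis), parallel to the hub's sides. z up, x from the hub to the handle. Arm 16 mm wide, 10 mm thick, its middle 7 mm below this point.
- handle (a point): Middle of the crank's wooden handle, an upright round grip 18 mm in diameter and 60 mm tall (30 mm below to 30 mm above this point), 70 mm from the hub axis along the hub's x and 38 mm above the hub's centre. The grip turns freely on its pin, so it can be held with a steady hand while the crank goes round; its underside is 8 mm above the arm.
- crank: The crank; origin at the centre of the hub's underside (20 mm below hub), same axes as hub.
- seat (a point): Top centre of the round steel shoulder (38 mm in diameter, 62 mm above the bench when level) on the vise's grey gearbox, out of which the square shaft end stands 20 mm up, 14 x 14 mm, sides along this point's x and y. It turns with the shaft, z up. A crank that is fully home has the middle of its hub's underside on this point (hub centre 20 mm above), resting on the shoulder. Gearbox: 66 x 66 mm, top 58 mm above the bench. The crank may go on in any of the four quarter turns.
- shaft: The square shaft with its shoulder, origin and axes as seat. It turns about its vertical axis: clockwise seen from above drives the jaw towards the stop by 24 mm a turn (two to three and a half full turns are needed); counter-clockwise draws it back, but not beyond where it starts. It is stiff: friction 0.75 N m (about 11 N at the handle) either way, which also holds it where it is left. Each 10 N of jaw load adds 0.038 N m (0.55 N at the handle).
- vise: The fixed grey vise bed, 120 mm wide, 430 mm long, its top 20 mm above the bench. Origin on the bench under the shaft axis; y points along the bed from the shaft to the stop, z up.
- jaw: The vise's sliding steel jaw with the sprung wooden pad on it, 110 mm wide, top 56 mm above the bench, between gearbox and board; origin on the bed, centre of the steel block (30 mm thick), y towards the stop, jaw starts 52 mm from the shaft axis.
- pad_face (a point): Centre of the sprung pad's face (90 mm wide, 30 mm high) that meets the board; 41 mm in front (+y) of the jaw's origin while the springs are slack. The pad gives way towards the jaw at 12 N per mm, at most 20 mm. So a quarter turn past catching the board squeezes it with 72 N, half a turn with 144 N.
- board: The loose eight-sided plywood carving board with a pale arched disc on it, 160 mm across opposite flats, 30 mm thick, 0.55 kg, lying on the vise bed between pad and stop face with flats nearly facing them; origin at the centre of its underside, y nearly along the vise's y.
- stop: The fixed steel stop at the vise's far end, 110 mm wide, 36 mm high; origin on the bed below the middle of its near side, y points away from the jaw. Its adjustable steel face plate (80 x 28 mm, 6 mm thick) stands on a stud towards the jaw, its contact face 8 to 22 mm in front of the origin: it is set differently each time, does not give, and its place is not measured, so where the board is caught has to be seen or felt.
- plane: Bystander: small brass finger plane, 22 x 60 x 32 mm, beside the vise; origin at its underside.
- sanding_block: Bystander: cork block, 55 x 35 x 24 mm, beside the vise, robot's side; origin at its underside.
- bridge_blank: Bystander: thin maple blank, 42 x 34 x 10 mm, beside the vise, far side; origin at its underside.
- square: Bystander: small try square, 80 mm stock and 100 mm blade, lying flat; origin at its stock's underside.
- gouge: Bystander: wooden-handled gouge 230 mm long lying flat beyond the vise; origin under its handle.
- glue_jar: Bystander: jar 66 mm in diameter, 85 mm tall, beyond the vise; origin at its underside.
Things that resemble listed ones, but are neither listed nor needed, are in the scene too. What is shaped like the crank but yellow is not meant. What is shaped like the board but yellow is not meant.

How it is judged (in metres and radians):
On the way, in this order (a step that is already met when the one before it is completed fails the run):
1. the crank sits fully home on the square shaft end, not yet wound (horizontal distance between crank and seat below 0.004 m and z of crank in the frame of seat between -0.004 and 0.004 m and angle between crank's own z axis and vertical below 0.1 rad and y of jaw in the frame of vise below 0.06 m), for 0.2 s.
2. the crank, still home on the shaft, has wound the jaw at least 30 mm, one and a quarter turns (horizontal distance between crank and seat below 0.004 m and z of crank in the frame of seat between -0.004 and 0.004 m and angle between crank's own z axis and vertical below 0.1 rad and y of jaw in the frame of vise above 0.082 m), for 0.1 s.
At the end, for the whole second after the job is handed in: The board lies flat (within 0.06 rad) and still, squeezed between pad and stop face with 33 to 170 N (at least 28 N at the stop), and the released crank is at rest, fully home on the shaft: hub within 4 mm of the shaft axis and of the shoulder, tilted less than 0.1 rad (horizontal distance between crank and seat below 0.004 m and z of crank in the frame of seat between -0.004 and 0.004 m and angle between crank's own z axis and vertical below 0.1 rad and contact force between jaw and board between 33 and 170 N and contact force between stop and board above 28 N and angle between board's own z axis and vertical below 0.06 rad and linear speed of board below 0.01 m/s and linear speed of crank below 0.02 m/s); the robot touches nothing.
It fails at once if the board is crushed: the jaw presses on it with more than 200 N (contact force between jaw and board above 200 N).
It fails at once if the crank is forced: it presses on the shaft with more than 300 N (contact force between crank and shaft above 300 N).
It fails at once if the robot pushes the jaw, the board or the bare shaft itself (contact force between any of the arm, the fingers and jaw above 2 N or contact force between any of the arm, the fingers and board above 2 N or contact force between any of the arm, the fingers and shaft above 2 N).
It fails at once if a bystander is pushed more than 20 mm (distance of any of plane, sanding_block, bridge_blank, square, gouge, glue_jar from where it was at the start of the episode above 0.02 m).
It also fails if it takes over 72 s, if anything falls off the work surface, if the arm or the gripper's body presses on something with over 40 N, if the wrist force passes 120 N, or if a joint passes its speed limit or range.

## Robot

A 7-joint arm with a two-finger parallel gripper is mounted at the origin on the work surface. World frame = base frame: x ahead of the robot, y to its left, z up, the work surface at z = 0. Lengths are in m, angles in degrees, forces in N, time in s.
With the tool pointing down it reaches from about 0.35 to 0.9 m from the base axis. Payload 8.1 kg.
Tool frame: the origin (TCP) lies midway between the tips of the shut fingers; the grasp point (between the pads) lies 19 mm behind it; y points along the fingers, x is the direction in which the jaws open and shut, and the axes are right-handed (so a half turn about y gives the same grasp; the last joint's range is limited). The gripper opens to 92 mm and grips with 3 to 60 N. Pads are 19 mm wide; open, the fingers measure 130 mm over their backs; the gripper's body (75 mm by 190 mm) begins 47 mm behind the grasp point.
Start: joints at [-79.16, 24.895, 1.432, 90.138, -0.665, 64.973, -4.303], TCP at [0.18, 0.599, 0.227] pointing down, gripper open.
Joint ranges: [-149.89, 149.89], [-25.12, 119.58], [-72.63, 75.52], [4.76, 147.25], [-75.54, 255.54], [6.69, 114.76], [-157.13, 157.13]. Speed limits (degrees/s): [127.2, 127.2, 172.46, 172.46, 180, 180, 180].

## Interface

Orientations are given as [roll, pitch, yaw] about the fixed x, y, z axes, in that order (R = Rz(yaw) Ry(pitch) Rx(roll)).
In Python, from cell import manip gives the robot as it stands. Calls block until the motion is done:
- manip.move_to(position, orientation): joint-space move of the TCP to a pose.
- manip.move_l(position, frame=None, vel=0.15, stop_force=None): straight line of the TCP; frame=None keeps the orientation; vel is the mean speed in m/s. With stop_force (N) it stops when the force on the tool has changed by that much, and returns True; else False.
- manip.set_joints(angles): joint-space move.
- manip.move_gripper(opening, force=None): opening from 0.0 (shut) to 1.0 (fully open); force is the grip in N (None keeps the last); returns when the fingers have stopped.
- manip.wait(seconds).
- manip.solve_ik(position, orientation): joint angles nearest the present ones, or None.
- manip.observe(): the state.
- manip.grab_frame(name): name is "scene" or "top" or "wrist"; returns a dict with "pixels" (384x512x3 uint8, red, green, blue), "mtx" (3x3 intrinsics, pixels), "R" (3x3) and "t" (3): a world point X has camera coordinates R X + t. Camera axes: x right, y down, z forward; pixel columns grow to the right and rows downward; lengths in m; the calibration is good to about 2 mm. A picture is of the moment at which its call begins. There is no depth.
A pose or a line that the arm cannot do raises manip.Unreachable and nothing moves.
- manip.hand_in(): hands the job in, once; it reports no verdict.
The state is a dict: "time": time; "joint_positions": joint angles; "joint_velocities": joint speeds; "tau": joint torques, N m; "ee_pos": TCP position; "ee_rot": TCP orientation; "contact_force": force on the tool from outside, world axes, zero at the start; "wrist_torque": the same for the moment, N m; "width": opening from 0.0 (shut) to 1.0 (fully open).
Only numpy, scipy, OpenCV 4.12 (cv2) and the standard library are available. Lean on these libraries where they do the work, as an engineer would, in place of code of your own. Each camera call takes 0.05 s, during which the arm holds its last target. There are 200 camera calls.

## Working session

There is one attempt and no reset: what is moved stays moved. The work goes in short steps, each a Python script; the robot and the scene stay as the last script left them, time stands still between calls to the robot, and variables do not carry over. Pictures are saved under pics/ and viewed, about 8 in all and at most 12, crops included, and the job is handed in when it is done.

```bash
ls; mkdir -p pics
python3 - <<'E'
from cell import manip
import cv2,numpy as np,pickle
d={}
for n in ("scene","top"):
    f=manip.grab_frame(n); d[n]=f
    cv2.imwrite(f"pics/{n}0.png",f["pixels"][:,:,::-1])
    C=-f["R"].T@f["t"]; print(n,f["mtx"].tolist(),C.round(3),f["R"].round(3).tolist())
pickle.dump(d,open("d0.pkl","wb"))
a=np.hstack([cv2.resize(d[n]["pixels"],None,fx=1,fy=1) for n in("scene","top")])
cv2.imwrite("pics/top0x.png",cv2.resize(d["top"]["pixels"][:,:,::-1],(800,600),interpolation=cv2.INTER_CUBIC))
cv2.imwrite("pics/scene0x.png",cv2.resize(d["scene"]["pixels"][:,:,::-1],(800,600),interpolation=cv2.INTER_CUBIC))
print(manip.observe())
E
```

```text
pics
scene [[453.6430947294497, 0.0, 253.6805552533684], [0.0, 453.6430947294497, 191.53599459586405], [0.0, 0.0, 1.0]] [1.202 0.323 1.224] [[-0.456, 0.89, -0.015], [0.752, 0.376, -0.541], [-0.476, -0.258, -0.841]]
top [[372.71349390597175, 0.0, 257.1332951317293], [0.0, 372.71349390597175, 193.17193970318004], [0.0, 0.0, 1.0]] [ 0.358 -0.04   1.106] [[0.029, -1.0, 0.008], [-0.983, -0.03, -0.183], [0.183, -0.003, -0.983]]
{'time': 0.1, 'joint_positions': array([-79.16049735,  24.93241046,   1.43158042,  90.18289632,
        -0.66301735,  64.97472477,  -4.30499379]), 'joint_velocities': array([-0.06065045, -0.11160876, -0.06028318, -0.10023607,  0.09551465,
        0.03911528,  0.14125977]), 'tau': array([ 3.06552523e-03, -6.69115663e+01,  9.87911336e-01, -3.15143073e+01,
       -6.05863519e-02,  3.73902312e-02,  5.59284604e-05]), 'ee_pos': array([0.17972377, 0.59812387, 0.22603084]), 'ee_rot': array([-9.00091830e+01,  8.12457922e-02,  7.32759464e+01]), 'contact_force': array([-0.0803764 ,  0.31325733, -0.41580249]), 'wrist_torque': array([-0.01086418,  0.05771519, -0.04497943]), 'width': 0.9989883281740715}
```

View pics/top0x.png

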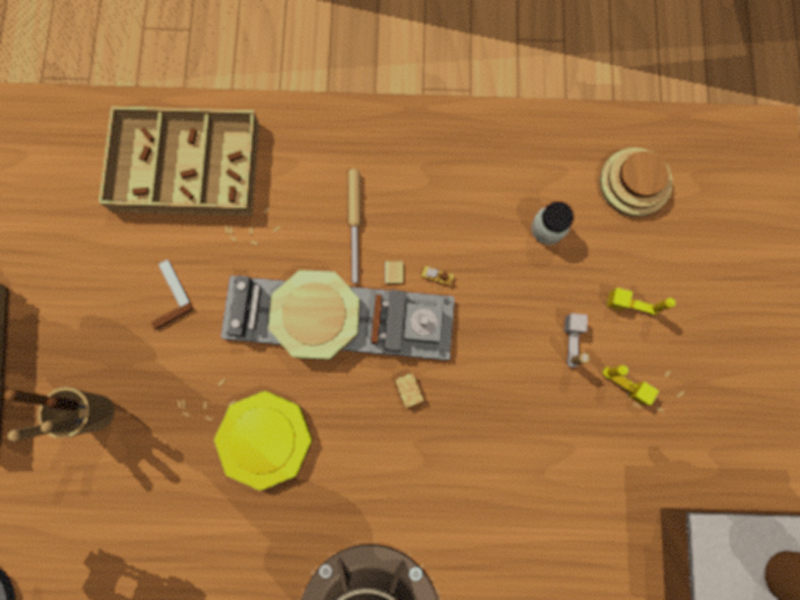

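View pics/scene0x.png

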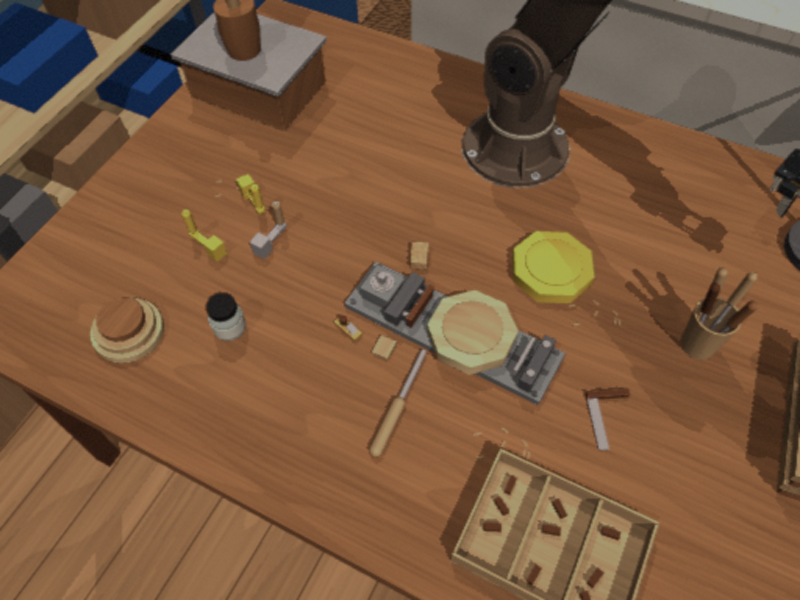

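Top view: shaft at about (424,320), loose steel crank hub at (577,323) with its handle at (582,358), stop on the left at about (240,308). The scene view agrees. The yellow copies are next to the real crank. Next I get coarse positions by casting rays.

```bash
cat > h.py <<'E'
import numpy as np,cv2
from cell import manip
def ray(f,uv,z):
    C=-f["R"].T@f["t"]; d=f["R"].T@np.linalg.solve(f["mtx"],[uv[0],uv[1],1.]); return C+d*(z-C[2])/d[2]
def proj(f,X):
    p=f["mtx"]@(f["R"]@np.asarray(X,float)+f["t"]); return p[:2]/p[2]
def tri(fs,uvs):
    A=[];b=[]
    for f,uv in zip(fs,uvs):
        C=-f["R"].T@f["t"]; d=f["R"].T@np.linalg.solve(f["mtx"],[uv[0],uv[1],1.]); d/=np.linalg.norm(d)
        P=np.eye(3)-np.outer(d,d); A.append(P); b.append(P@C)
    s=np.linalg.lstsq(np.vstack(A),np.hstack(b),rcond=None); return s[0]
def shot(n,name,crop=None,s=1.5625):
    f=manip.grab_frame(n); im=f["pixels"][:,:,::-1]
    if crop: im=im[crop[1]:crop[3],crop[0]:crop[2]]
    cv2.imwrite(f"pics/{name}.png",cv2.resize(im,None,fx=s,fy=s,interpolation=cv2.INTER_CUBIC)); return f
E
python3 - <<'E'
from h import *
import pickle
d=pickle.load(open("d0.pkl","rb")); k=1/1.5625
T,S=d["top"],d["scene"]
def two(n,t,s,z):
    t=np.array(t)*k; s=np.array(s)*k
    print(n,"top@z",ray(T,t,z).round(3),"scene@z",ray(S,s,z).round(3),"tri",tri([T,S],[t,s]).round(3))
two("shafttop",(424,318),(380,277),.082)
two("hubtop",(577,322),(261,242),.04)
two("handletop",(582,358),(278,207),.088)
two("jarlid",(557,216),(221,305),.085)
for n,t,z in (("stop hi",(238,278),.056),("stop lo",(233,330),.056),("bed far R",(455,297),.02),("bed near R",(451,359),.02),("bed far L",(228,277),.02),("bed near L",(222,340),.02)):
    print(n,ray(T,np.array(t)*k,z).round(3))
E
```

```text
shafttop top@z [ 0.52  -0.083  0.082] scene@z [ 0.524 -0.079  0.082] tri [ 0.521 -0.082  0.076]
hubtop top@z [ 0.528 -0.368  0.04 ] scene@z [ 0.532 -0.36   0.04 ] tri [ 0.528 -0.368  0.032]
handletop top@z [ 0.457 -0.361  0.088] scene@z [ 0.466 -0.351  0.088] tri [ 0.457 -0.362  0.073]
jarlid top@z [ 0.717 -0.323  0.085] scene@z [ 0.719 -0.32   0.085] tri [ 0.718 -0.323  0.081]
stop hi [0.589 0.26  0.056]
stop lo [0.492 0.262 0.056]
bed far R [ 0.572 -0.143  0.02 ]
bed near R [ 0.454 -0.137  0.02 ]
bed far L [0.598 0.29  0.02 ]
bed near L [0.477 0.291 0.02 ]
```

Run:
```python
from h import *
import pickle
manip.move_l([.18,.598,.40],vel=.4)
manip.move_to([.521,-.083,.33],[-90,0,-95]); manip.wait(.3)
A=shot("wrist","w1"); print("t",A["t"]); print((-A["R"].T@A["t"]).round(3), A["R"].round(2).tolist(),proj(A,[.521,-.083,.082]))
manip.move_to([.51,-.366,.30],[-90,0,-95]); manip.wait(.3)
B=shot("wrist","w2"); print((-B["R"].T@B["t"]).round(3),proj(B,[.528,-.368,.04]))
pickle.dump((A,B),open("w.pkl","wb"))
o=manip.observe();print(o["time"],o["ee_pos"],o["ee_rot"],o["joint_positions"].round(1))
```

```text
t [-0.03711142  0.43098043  0.65258963]
[ 0.606 -0.091  0.488] [[-0.09, -1.0, -0.0], [-0.95, 0.08, 0.31], [-0.31, 0.03, -0.95]] [255.7624184  158.77852016]
[ 0.595 -0.373  0.458] [256.81968515 144.38226379]
5.1833 [ 0.51052138 -0.36518959  0.30018411] [-8.99776429e+01  9.34751780e-03 -9.49197864e+01] [ -4.5  29.9  57.1  86.3 -25.4  77.6 -40.3]
```

View pics/w1.png

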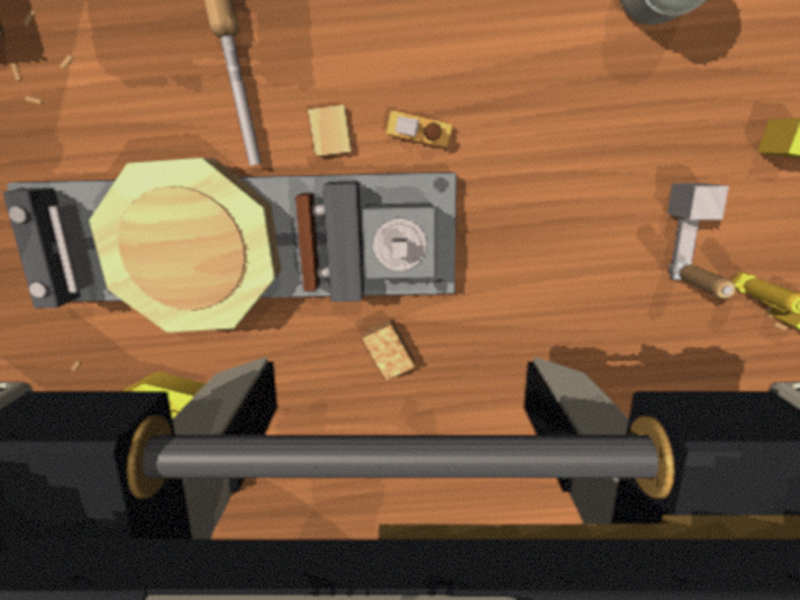

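View pics/w2.png

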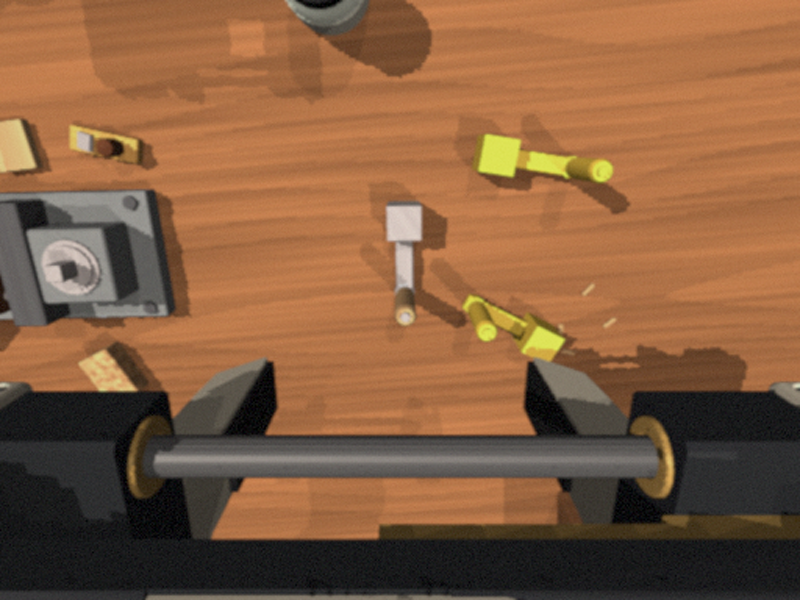

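Run:
```python
from h import *
import pickle
A,B=pickle.load(open("w.pkl","rb"))
b=B["pixels"]
hsv=cv2.cvtColor(b,cv2.COLOR_RGB2HSV)
m=((hsv[:,:,1]<60)&(hsv[:,:,2]>150)).astype(np.uint8); m[:,:200]=0;m[:,320:]=0;m[:110]=0;m[170:]=0
n,l,s,c=cv2.connectedComponentsWithStats(m); print(s.tolist(),c.round(2).tolist())
i=1+np.argmax(s[1:,4]); cn=cv2.findContours((l==i).astype(np.uint8),0,2)[0][0]
r=cv2.minAreaRect(cn); bp=cv2.boxPoints(r); print(r)
P=np.array([ray(B,p,.04) for p in bp]); print("hub corners",P.round(4).tolist(),P.mean(0),[np.linalg.norm(P[j]-P[j-1]).round(4) for j in range(4)],[np.degrees(np.arctan2(*(P[j]-P[j-1])[1::-1])).round(1) for j in range(4)])
k=.64
print("handle",ray(B,np.array((405,315))*k,.088),"yell2 handle",ray(B,np.array((484,332))*k,.088),"yell2 hub",ray(B,np.array((543,338))*k,.04),"yell1 hub",ray(B,np.array((497,156))*k,.04))
ca=cv2.resize(A["pixels"][135:180,232:282],None,fx=8,fy=8,interpolation=cv2.INTER_CUBIC)
cb=cv2.resize(B["pixels"][125:170,235:285],None,fx=8,fy=8,interpolation=cv2.INTER_CUBIC)
cc=cv2.resize(B["pixels"][145:200,10:85],(400,293),interpolation=cv2.INTER_CUBIC); 
im=np.zeros((360,800,3),np.uint8); im[:,:400]=ca; im[:,400:]=cb
cv2.imwrite("pics/c1.png",im[:,:,::-1])
```

```text
[[0, 0, 512, 384, 195974], [247, 132, 23, 38, 634]] [[255.49, 191.64], [258.25, 147.18]]
((258.0, 150.5), (37.0, 22.0), 90.0)
hub corners [[0.5458, -0.3562, 0.04], [0.5433, -0.3858, 0.04], [0.4921, -0.3821, 0.04], [0.4948, -0.3513, 0.04]] [ 0.51899022 -0.36885681  0.04      ] [np.float64(0.0513), np.float64(0.0297), np.float64(0.0513), np.float64(0.0308)] [np.float64(-5.5), np.float64(-94.9), np.float64(175.8), np.float64(85.1)]
handle [ 0.46220498 -0.36534851  0.088     ] yell2 handle [ 0.44161022 -0.42951247  0.088     ] yell2 hub [ 0.41081208 -0.49203904  0.04      ] yell1 hub [ 0.57919575 -0.45278523  0.04      ]
```

View pics/c1.png

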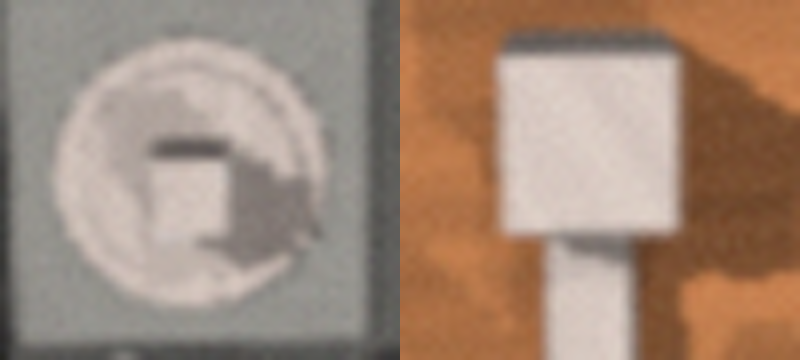

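Run:
```python
from h import *
import pickle
A,B=pickle.load(open("w.pkl","rb"))
a=lambda x,y,f,o,z: ray(f,((x+.5)/8-.5+o[0],(y+.5)/8-.5+o[1]),z)
oa=(232,135);ob=(235,125)
print("shaft corners",[a(x,y,A,oa,.082).round(4).tolist() for x,y in((150,158),(230,158),(230,240),(150,240))],"c",a(190,199,A,oa,.082))
print("shoulder c",a(190.5,172,A,oa,.062),"L/R",a(53,172,A,oa,.062),a(328,172,A,oa,.062))
print("gearbox: L,R edges",a(8,100,A,oa,.058),a(368,100,A,oa,.058),a(16,340,A,oa,.058))
C=[a(x-400,y,B,ob,.04) for x,y in((498,52),(681,52),(681,235),(498,235))]
print("hub",np.round(C,4).tolist(),np.mean(C,0))
```

```text
shaft corners [[0.5277, -0.0763, 0.082], [0.5265, -0.0896, 0.082], [0.5125, -0.0884, 0.082], [0.5137, -0.0749, 0.082]] c [ 0.52015462 -0.08231701  0.082     ]
shoulder c [ 0.52074305 -0.08240314  0.062     ] L/R [ 0.52286169 -0.05828226  0.062     ] [ 0.51862463 -0.10652159  0.062     ]
gearbox: L,R edges [ 0.53555515 -0.05143358  0.058     ] [ 0.53000565 -0.11459595  0.058     ] [ 0.49192098 -0.04801831  0.058     ]
hub [[0.5471, -0.3561, 0.04], [0.5444, -0.3868, 0.04], [0.5133, -0.3846, 0.04], [0.516, -0.3531, 0.04]] [ 0.53021416 -0.37014744  0.04      ]
```

Shaft crop: square about (190,199), sides parallel to the image axes, ring centre (190,172). Hub crop: about (590,143), also parallel. The sizes come out at 14 and 31 mm, so they fit. The seat is at (0.520,-0.082) and the hub at (0.530,-0.370), both yaw -95 mod 90. Next I grip the hub.

Run:
```python
from h import *
o=lambda: (lambda s: print(round(s["time"],2),s["ee_pos"].round(4),s["ee_rot"].round(2),s["contact_force"].round(1),s["wrist_torque"].round(2),round(s["width"],3)))(manip.observe())
Q=[-90,0,-95]
manip.move_to([.5302,-.3701,.16],Q); o()
manip.move_gripper(.75)
manip.move_l([.5302,-.3701,.012],frame=Q,vel=.12,stop_force=10); manip.wait(.2); o()
manip.move_gripper(0,force=50); manip.wait(.2); o()
manip.move_l([.5302,-.3701,.15],frame=Q,vel=.12); manip.wait(.2); o()
shot("scene","s2",(120,90,280,210),5)
```

```text
5.81 [ 0.5303 -0.3709  0.1612] [-8.997e+01 -6.000e-02 -9.503e+01] [ 0.5 -0.6  1.3] [-0.06  0.18 -0.01] 0.999
8.0 [ 0.5305 -0.3702  0.0126] [-8.995e+01 -1.000e-02 -9.499e+01] [ 0.8 -0.1  0.3] [-0.06  0.21 -0.01] 0.749
8.9 [ 0.5302 -0.3701  0.012 ] [-90.   0. -95.] [-0.2  0.3 -0.4] [0.02 0.2  0.01] 0.326
10.4 [ 0.53   -0.3699  0.1494] [-9.005e+01  2.000e-02 -9.501e+01] [ 0.7 -0.1 -2.7] [-0.17  0.16  0.03] 0.326
```

View pics/s2.png

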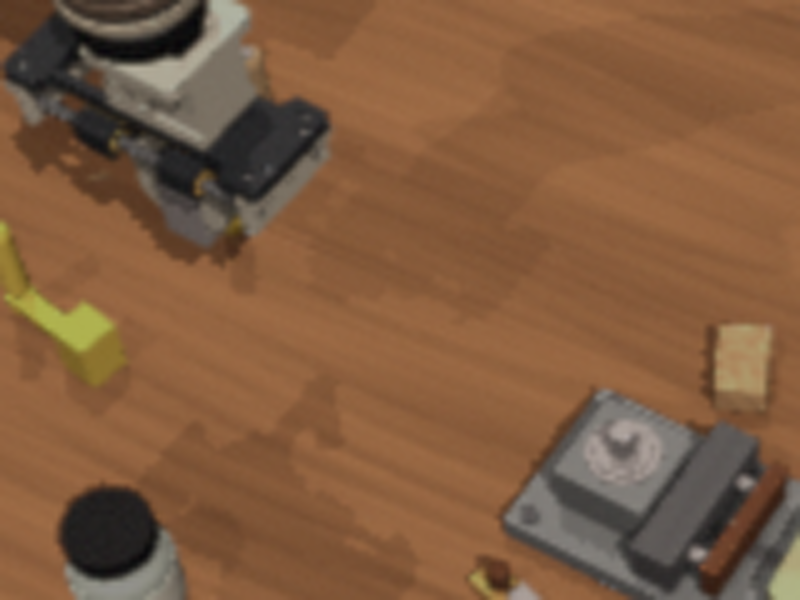

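The scene crop shows the hub held in the fingers (about (190,220)), clear of the bench and the yellow crank at (90,340). Width is 30 mm and the weight reads 2.7 N. Next is the insertion, with force feedback.

Run:
```python
from h import *
def o(t=""): s=manip.observe(); print(t,round(s["time"],2),s["ee_pos"].round(4),s["contact_force"].round(1),s["wrist_torque"].round(2),round(s["width"],3)); return s
Q=[-90,0,-95]; S=np.array([.5203,-.0823])
manip.move_to([*S,.16],Q); manip.move_l([*S,.102],frame=Q,vel=.15); manip.wait(.2); o("above")
for d in [(0,0),(1,0),(-1,0),(0,1),(0,-1),(1,1),(-1,-1),(1,-1),(-1,1)]:
    p=S+np.array(d)*.001
    if d!=(0,0): manip.move_l([*p,.097],frame=Q,vel=.05)
    hit=manip.move_l([*p,.085],frame=Q,vel=.03,stop_force=8); s=o(f"{d} {hit}")
    if s["ee_pos"][2]<.088: break
else: raise SystemExit("search failed")
hit=manip.move_l([*p,.071],frame=Q,vel=.025,stop_force=12); s=o(f"seat {hit}")
```

```text
above 12.29 [ 0.521  -0.0826  0.1029] [ 0.2 -0.5 -3.8] [ 0.    0.18 -0.05] 0.326
(0, 0) False 13.01 [ 0.5203 -0.0824  0.085 ] [-0.2 -0.1 -3.3] [-0.04  0.15  0.02] 0.321
seat True 13.48 [ 0.5204 -0.0822  0.0738] [-1.6  0.8 11.1] [0.16 0.74 0.01] 0.328
```

Run:
```python
from h import *
def o(t=""): s=manip.observe(); print(t,round(s["time"],2),s["ee_pos"].round(4),s["contact_force"].round(1),round(s["width"],3),s["joint_positions"].round(0)); return s
Q=[-90,0,-95]
manip.move_gripper(.62); manip.wait(.1); o("rel")
manip.move_l([.5203,-.0823,.19],frame=Q,vel=.2); o()
f=shot("wrist","w3",(200,110,330,207),6); print("expected hub",proj(f,[.5203,-.0823,.102]),"handle",proj(f,[.4506,-.0762,.15]))
```

```text
rel 14.24 [ 0.5197 -0.0819  0.0732] [-0.3 -0.3 -1.4] 0.62 [-32.  35.  51. 116. -37.  47. -54.]
 14.97 [ 0.5198 -0.0818  0.1892] [-0.4  0.2 -0.3] 0.617 [-40.  26.  60. 110. -27.  59. -63.]
expected hub [255.84475779 197.24040754] handle [255.8007495  303.85189244]
```

View pics/w3.png

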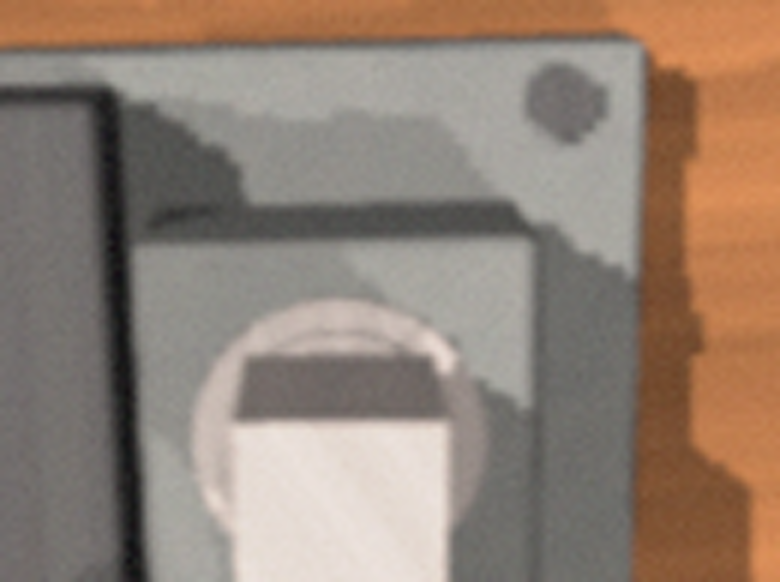

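The hub is seated squarely inside the shoulder ring (pixels (340,420) in the crop), as predicted. Now I move to a more natural arm posture and grip the handle.

```bash
cat >> h.py <<'E'
S=np.array([.5203,-.0822]); ZH=.110; QW=[-90,0,-12]
def P(a,z=None):
    a=np.radians(a); return [S[0]+.07*np.cos(a),S[1]+.07*np.sin(a),ZH if z is None else z]
def wind(a0,a1,step=15,vel=.1,guard=45,log=True):
    n=int(round(abs(a1-a0)/step)); 
    for a in np.linspace(a0,a1,n+1)[1:]:
        p0=manip.observe()["ee_pos"]
        hit=manip.move_l(P(a),frame=QW,vel=vel,stop_force=guard)
        s=manip.observe(); r=np.radians(a); t=np.array([np.sin(r),-np.cos(r),0]); q=np.array([np.cos(r),np.sin(r),0])
        e=s["ee_pos"]-P(a)
        if log: print(f'{a:.0f} t{s["time"]:.2f} ft{-s["contact_force"]@t:.1f} fr{s["contact_force"]@q:.1f} fz{s["contact_force"][2]:.1f} et{1e3*e@t:.1f} er{1e3*e@q:.1f} w{s["width"]:.3f}',"HIT" if hit else "")
        if hit: return a
    return a1
E
python3 - <<'E'
from h import *
manip.move_l([.5198,-.0818,.23],vel=.3)
manip.set_joints([4,25,1.4,90,-.7,65,-4]); s=manip.observe(); print(s["time"],s["ee_pos"],s["ee_rot"])
manip.move_to(P(175,.20),QW); s=manip.observe(); print(s["time"],s["ee_pos"],s["joint_positions"].round(1))
for a in range(0,360,45): print(a,np.round(manip.solve_ik(P(a),QW),0))
manip.move_l(P(175),frame=QW,vel=.15,stop_force=8); s=manip.observe(); print(s["time"],s["ee_pos"],s["contact_force"])
manip.move_gripper(0,force=60); s=manip.observe(); print(s["time"],s["ee_pos"],s["contact_force"],s["width"])
wind(175,100)
E
```

```text
16.3667 [ 0.61588634 -0.10672984  0.22515192] [-89.94588766   0.15231506  -9.69120969]
17.0833 [ 0.45078757 -0.07564564  0.2002408 ] [ 2.400e+00  1.090e+01  5.000e-01  1.147e+02 -1.000e-01  5.440e+01
 -9.000e+00]
0 [  2.  29.   1. 102.  -1.  49.  -9.]
45 [ -2.  27.  -1. 105.   0.  48. -14.]
90 [ -3.  23.  -2. 112.   1.  45. -17.]
135 [ -1.  19.  -1. 119.   1.  42. -15.]
180 [  3.  18.   0. 121.  -0.  41.  -8.]
225 [  8.  20.   2. 117.  -1.  43.  -1.]
270 [  8.  25.   3. 110.  -2.  46.   0.]
315 [  6.  28.   3. 104.  -2.  48.  -3.]
17.8333 [ 0.45136329 -0.07617685  0.11030862] [ 0.23884871  1.14888126 -0.53627085]
18.55 [ 0.45010907 -0.07606996  0.11000173] [-2.9418688  -0.08913061  3.46152451] 0.1938099932335884
160 t18.88 ft3.8 fr5.6 fz6.6 et-0.9 er1.3 w0.192 
145 t19.22 ft6.6 fr6.6 fz8.0 et-1.3 er1.5 w0.184 
130 t19.55 ft5.6 fr5.7 fz8.3 et-1.4 er1.5 w0.192 
115 t19.88 ft5.9 fr5.4 fz7.4 et-1.4 er1.4 w0.190 
100 t20.22 ft5.6 fr4.1 fz7.1 et-1.4 er1.3 w0.190
```

Run:
```python
from h import *
import pickle
A,B=pickle.load(open("w.pkl","rb"))
u=np.array([np.sin(np.radians(4)),np.cos(np.radians(4))])
for n,p,z in (("face",(72,250),.05),("boardL",(98,247),.05),("boardR",(270,237),.05),("pad",(314,242),.05)):
    print(n,1e3*(ray(A,np.array(p)*.64,z)[:2]-S)@u)
wind(100,-365,vel=.12)
f=shot("wrist","w4")
```

```text
face 304.5265183583499
boardL 279.69851349285165
boardR 118.86653474234406
pad 78.5929305236556
85 t20.52 ft6.4 fr2.3 fz5.9 et-1.3 er1.1 w0.186 
70 t20.82 ft6.6 fr0.8 fz4.9 et-1.4 er0.8 w0.191 
55 t21.12 ft5.5 fr-0.3 fz4.6 et-1.5 er0.5 w0.191 
40 t21.42 ft5.2 fr-1.4 fz4.1 et-1.6 er0.1 w0.185 
25 t21.72 ft4.9 fr-2.0 fz4.6 et-1.7 er-0.2 w0.190 
10 t22.02 ft5.1 fr-2.3 fz3.5 et-1.8 er-0.5 w0.188 
-5 t22.32 ft5.4 fr-4.2 fz3.0 et-2.0 er-0.8 w0.189 
-20 t22.62 ft5.6 fr-4.1 fz2.3 et-2.2 er-0.9 w0.186 
-35 t22.92 ft5.1 fr-3.1 fz1.3 et-2.3 er-1.0 w0.190 
-50 t23.22 ft5.0 fr-3.0 fz-1.0 et-2.4 er-1.1 w0.191 
-65 t23.52 ft5.3 fr-2.1 fz-1.5 et-2.4 er-1.1 w0.188 
-80 t23.82 ft6.5 fr-2.5 fz-2.0 et-2.4 er-1.0 w0.190 
-95 t24.12 ft5.9 fr-2.1 fz-3.6 et-2.4 er-0.8 w0.189 
-110 t24.42 ft5.7 fr-0.5 fz-4.8 et-2.4 er-0.6 w0.191 
-125 t24.72 ft5.5 fr0.4 fz-3.2 et-2.3 er-0.4 w0.188 
-140 t25.02 ft6.0 fr1.9 fz-0.5 et-2.0 er-0.1 w0.195 
-155 t25.32 ft6.4 fr4.5 fz1.6 et-1.7 er0.3 w0.189 
-170 t25.62 ft5.8 fr5.1 fz4.3 et-1.4 er0.7 w0.190 
-185 t25.92 ft6.0 fr5.3 fz5.3 et-1.2 er1.1 w0.191 
-200 t26.22 ft4.5 fr5.2 fz7.3 et-1.2 er1.3 w0.185 
-215 t26.52 ft5.6 fr6.2 fz9.1 et-1.2 er1.5 w0.187 
-230 t26.82 ft5.4 fr5.8 fz8.3 et-1.2 er1.6 w0.187 
-245 t27.12 ft5.2 fr4.5 fz7.4 et-1.1 er1.5 w0.189 
-260 t27.42 ft5.2 fr3.1 fz7.1 et-1.2 er1.4 w0.186 
-275 t27.72 ft7.2 fr2.4 fz5.7 et-1.3 er1.1 w0.191 
-290 t28.02 ft6.2 fr1.6 fz5.1 et-1.5 er0.8 w0.189 
-305 t28.32 ft5.2 fr-0.5 fz4.5 et-1.5 er0.5 w0.190 
-320 t28.62 ft4.4 fr-1.3 fz4.2 et-1.6 er0.2 w0.189 
-335 t28.92 ft5.6 fr-2.4 fz4.1 et-1.8 er-0.2 w0.186 
-350 t29.22 ft6.6 fr-2.9 fz3.8 et-1.9 er-0.5 w0.191 
-365 t29.52 ft5.4 fr-2.2 fz3.1 et-2.1 er-0.7 w0.189
```

View pics/w4.png

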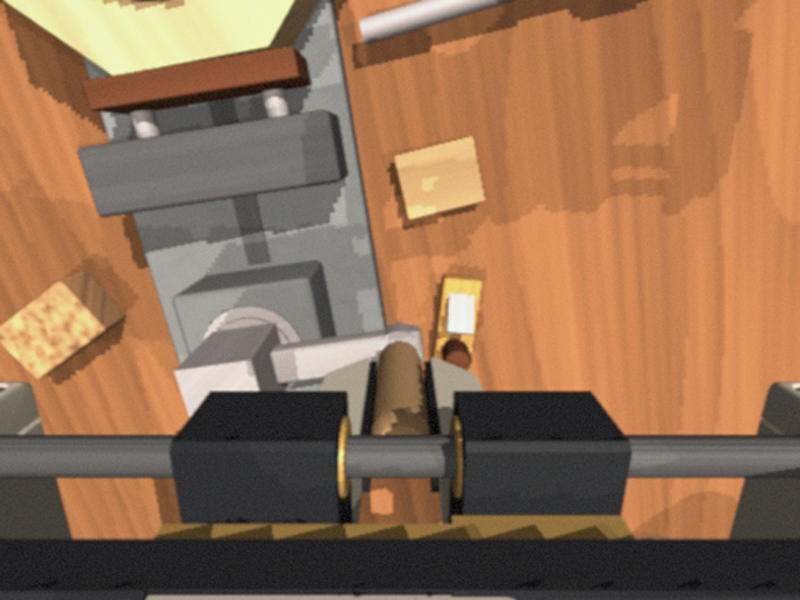

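Wrist view after 1.5 turns: the hub is still on the shaft (225,370), and the brown pad (200,80) has reached the board's near flat. From the early image I predict the catch at about 760°. As I continue, I'll track the board's centroid by colour mask (it stops moving when caught) along with the force.

```bash
cat >> h.py <<'E'
import pickle
def bmask(f,ref,box):
    h=cv2.cvtColor(cv2.GaussianBlur(f["pixels"],(3,3),0),cv2.COLOR_RGB2LAB).astype(int)
    m=(np.abs(h[:,:,1:]-ref).max(2)<=7); z=np.zeros_like(m); x0,y0,x1,y1=box; z[y0:y1,x0:x1]=m[y0:y1,x0:x1]
    n,l,s,c=cv2.connectedComponentsWithStats(z.astype(np.uint8)); i=1+np.argmax(s[1:,4]); return s[i,4],c[i]
D0=pickle.load(open("d0.pkl","rb"))
CFG={}
for n,p,b in (("top",(348,315),(130,160,260,245)),("scene",(437,330),(255,170,350,250))):
    q=(int(p[0]*.64),int(p[1]*.64)); L=cv2.cvtColor(cv2.GaussianBlur(D0[n]["pixels"],(3,3),0),cv2.COLOR_RGB2LAB).astype(int)
    CFG[n]=(L[q[1],q[0],1:],b)
def bpos():
    r=[]
    for n in CFG:
        a,c=bmask(manip.grab_frame(n),*CFG[n]); r+=[int(a),c.round(2).tolist()]
    return r
E
python3 - <<'E'
from h import *
print([ (n,bmask(D0[n],*CFG[n])) for n in CFG]); print(bpos())
a=-365
while a>-575: a=wind(a,a-30,vel=.12); print(175-a,bpos())
E
```

```text
[('top', (np.int32(2323), array([199.62806715, 200.14980628]))), ('scene', (np.int32(1149), array([301.33420366, 212.36205396])))]
[1946, [199.58, 198.52], 639, [290.87, 212.48]]
-380 t29.97 ft4.9 fr-3.7 fz2.8 et-2.3 er-0.9 w0.190 
-395 t30.27 ft5.9 fr-3.2 fz1.1 et-2.4 er-1.0 w0.187 
570 [1720, [198.79, 198.22], 593, [290.36, 212.71]]
-410 t30.67 ft5.4 fr-3.4 fz-1.2 et-2.5 er-1.1 w0.192 
-425 t30.97 ft5.0 fr-3.4 fz-2.3 et-2.5 er-1.1 w0.189 
600 [1616, [197.81, 198.19], 349, [288.27, 203.71]]
-440 t31.37 ft6.0 fr-1.9 fz-1.9 et-2.5 er-1.0 w0.192 
-455 t31.67 ft5.9 fr-0.7 fz-3.0 et-2.5 er-0.9 w0.191 
630 [1514, [196.57, 198.68], 286, [290.14, 199.96]]
-470 t32.07 ft6.0 fr-0.4 fz-3.7 et-2.5 er-0.7 w0.186 
-485 t32.37 ft5.9 fr0.9 fz-3.5 et-2.3 er-0.4 w0.189 
660 [1488, [195.57, 198.56], 293, [292.07, 199.22]]
-500 t32.77 ft6.1 fr2.7 fz0.1 et-2.1 er-0.1 w0.190 
-515 t33.07 ft6.1 fr3.8 fz1.2 et-1.8 er0.3 w0.190 
690 [1491, [194.86, 198.63], 312, [294.1, 199.4]]
-530 t33.47 ft6.9 fr4.2 fz4.6 et-1.5 er0.7 w0.187 
-545 t33.77 ft6.0 fr4.9 fz5.7 et-1.3 er1.1 w0.191 
720 [1529, [194.52, 198.66], 329, [296.33, 199.66]]
-560 t34.17 ft5.7 fr5.0 fz6.9 et-1.2 er1.4 w0.188 
-575 t34.47 ft5.3 fr5.7 fz9.2 et-1.2 er1.5 w0.188 
750 [1617, [193.92, 198.05], 222, [305.07, 195.05]]
```

Run:
```python
from h import *
a=manip.grab_frame("top"); b=manip.grab_frame("scene"); pickle.dump((a,b),open("e1.pkl","wb"))
print(bmask(a,*CFG["top"]),bmask(b,*CFG["scene"]))
im=np.hstack([cv2.resize(a["pixels"][150:260,130:290],(400,275)),cv2.resize(b["pixels"][160:270,230:390],(400,275))])
im0=np.hstack([cv2.resize(D0["top"]["pixels"][150:260,130:290],(400,275)),cv2.resize(D0["scene"]["pixels"][160:270,230:390],(400,275))])
cv2.imwrite("pics/e1.png",np.vstack([im0,im])[:,:,::-1])
```

```text
(np.int32(1883), array([194.02389804, 198.96813595])) (np.int32(220), array([305.01363636, 195.04090909]))
```

View pics/e1.png

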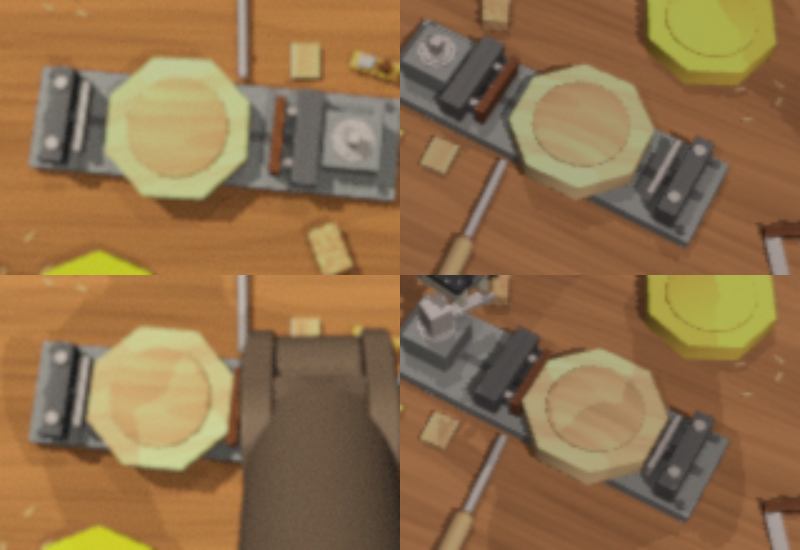

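Top view (bottom left): the board's left flat at (88,400) has almost reached the face plate (84,395). I'll continue, tracking the flat's subpixel chroma edge next to the plate (unaffected by the arm) along with the force.

```bash
cat >> h.py <<'E'
def edge(f):
    b=cv2.cvtColor(f["pixels"],cv2.COLOR_RGB2LAB).astype(float)[:,:,2]
    r=[]
    for y0 in (190,196,202):
        p=b[y0:y0+6,155:180].mean(0); hi=p[-6:].mean(); lo=p.min(); t=(hi+lo)/2; i=np.where(p<t)[0].max()
        r.append(155+i+(t-p[i])/(p[i+1]-p[i]))
    return np.round(r,2)
E
python3 - <<'E'
from h import *
print(edge(D0["top"]),edge(pickle.load(open("e1.pkl","rb"))[0]))
a=-575
while a>-650: a=wind(a,a-15,vel=.12); print(175-a,edge(manip.grab_frame("top")))
E
```

```text
[172.5  171.82 171.39] [165.61 164.74 163.97]
-590 t34.97 ft5.3 fr6.6 fz8.9 et-1.3 er1.5 w0.187 
765 [165.28 164.44 163.56]
-605 t35.32 ft6.1 fr3.9 fz7.6 et-1.2 er1.5 w0.190 
780 [164.99 164.21 163.42]
-620 t35.67 ft5.7 fr3.3 fz6.0 et-1.3 er1.3 w0.189 
795 [164.68 163.86 163.1 ]
-635 t36.02 ft5.6 fr2.5 fz5.6 et-1.4 er1.0 w0.197 
810 [164.5  163.62 162.81]
-650 t36.37 ft4.7 fr0.8 fz5.9 et-1.4 er0.8 w0.188 
825 [164.27 163.43 162.57]
```

Run:
```python
from h import *
a=-650; h=[]
while a>-770:
    a=wind(a,a-15,vel=.12); e=edge(manip.grab_frame("top")); h.append(e.mean()); print(175-a,e)
    if len(h)>4 and h[-5]-h[-1]<.25: break
```

```text
-665 t36.72 ft5.5 fr-0.8 fz4.5 et-1.5 er0.5 w0.190 
840 [164.06 163.3  162.44]
-680 t37.07 ft6.3 fr-1.8 fz4.2 et-1.6 er0.1 w0.188 
855 [163.83 163.21 162.19]
-695 t37.42 ft5.2 fr-2.4 fz5.6 et-1.8 er-0.2 w0.192 
870 [163.78 163.14 162.09]
-710 t37.77 ft5.3 fr-2.6 fz4.1 et-2.2 er-0.5 w0.192 
885 [163.76 163.14 162.13]
-725 t38.12 ft6.9 fr-3.3 fz3.8 et-2.6 er-0.8 w0.190 
900 [163.77 163.15 162.14]
```

The board stopped at about 860° (edge frozen from 865° on) and the handle lag starts rising there too. So the catch is at about 862°, and I'll wind on to about 995°.

Run:
```python
from h import *
wind(-725,-820,step=13.6,vel=.1)
print(edge(manip.grab_frame("top")))
a,b=manip.grab_frame("top"),manip.grab_frame("scene")
im=np.hstack([cv2.resize(a["pixels"][150:260,130:290],(400,275)),cv2.resize(b["pixels"][160:270,210:370],(400,275))])
cv2.imwrite("pics/e2.png",im[:,:,::-1])
```

```text
-739 t38.48 ft8.8 fr-4.0 fz1.6 et-3.2 er-1.0 w0.188 
-752 t38.80 ft7.7 fr-3.4 fz-0.5 et-3.6 er-1.1 w0.188 
-766 t39.12 ft9.8 fr-4.0 fz-1.2 et-3.8 er-1.2 w0.185 
-779 t39.43 ft9.7 fr-4.3 fz-3.5 et-4.0 er-1.2 w0.190 
-793 t39.75 ft9.6 fr-3.2 fz-4.8 et-4.1 er-1.2 w0.190 
-806 t40.07 ft11.0 fr-2.4 fz-5.7 et-4.3 er-1.2 w0.189 
-820 t40.38 ft11.7 fr-2.3 fz-6.4 et-4.6 er-1.1 w0.192 
[163.75 163.16 162.15]
```

View pics/e2.png

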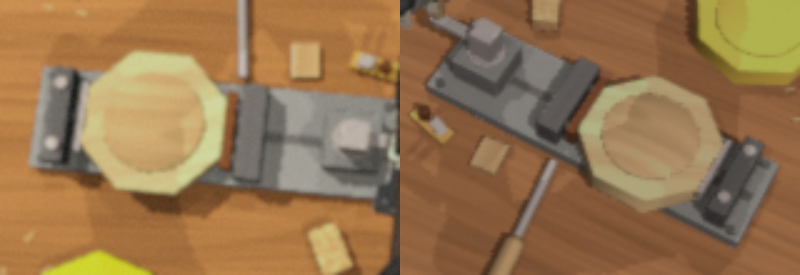

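The force rose 5.5→11.7 N, which means about 110 N of jaw load. The picture shows the board (155,125) against the plate and the pad springs compressed. I'll relieve the arm's push, release, and check the seat.

Run:
```python
from h import *
def o(t=""): s=manip.observe(); print(t,round(s["time"],2),s["ee_pos"].round(4),s["contact_force"].round(1),round(s["width"],3)); return s
s=o(); manip.move_l(s["ee_pos"]+[0.001,0,-.001],frame=QW,vel=.05); manip.wait(.2); s=o("relax")
manip.move_gripper(.5); manip.wait(.3); s=o("open")
p=s["ee_pos"]; manip.move_l([p[0],p[1],.23],frame=QW,vel=.2); manip.wait(.2); o()
manip.move_to([.40,-.30,.30],QW); manip.wait(.4); o()
print(edge(manip.grab_frame("top")))
a,b=manip.grab_frame("top"),manip.grab_frame("scene"); pickle.dump((a,b),open("e3.pkl","wb"))
print("expect hubtop top/scene",proj(a,[*S,.102]),proj(b,[*S,.102]),"if +6mm",proj(b,[*S,.108]))
im=np.hstack([cv2.resize(a["pixels"][170:240,230:310],(400,350)),cv2.resize(b["pixels"][140:210,205:285],(400,350))])
cv2.imwrite("pics/e3.png",im[:,:,::-1])
```

```text
40.53 [ 0.5129 -0.1509  0.111 ] [11.2  0.3 -5.1] 0.192
relax 41.0 [ 0.5153 -0.1513  0.1104] [ 5.8 -1.3 -0.9] 0.19
open 41.98 [ 0.5139 -0.1509  0.11  ] [-0.2  0.4 -0.9] 0.5
 42.92 [ 0.5132 -0.1507  0.2287] [ 0.6 -0.8  0.8] 0.503
 44.14 [ 0.4004 -0.2994  0.2997] [ 0.6 -0.6  0.4] 0.502
[163.79 163.16 162.21]
expect hubtop top/scene [271.47615282 202.32142407] [242.69779183 172.2361803 ] if +6mm [242.6277732  171.08761588]
```

View pics/e3.png

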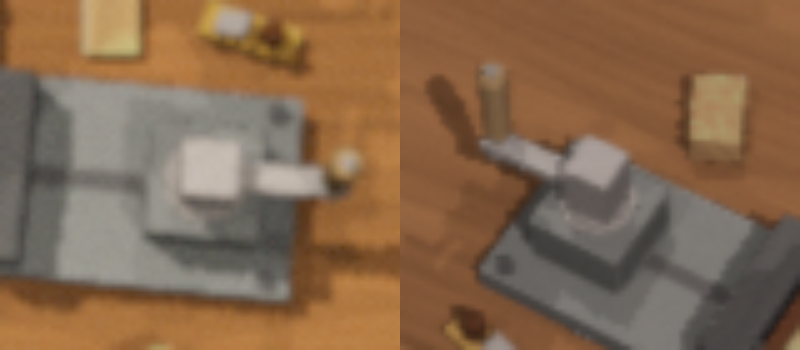

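```bash
python3 -c "
from cell import manip
print(manip.hand_in())"
```

```text
the job is handed in; nothing more can be done
None
```

The crank is home on the shaft, the board is clamped against the stop face, and the job was handed in at about 44 s of the 72 s allowed. The hand-in reports no verdict, so success is judged only from the checks below.

- **Fitting:** I picked the crank up by its hub and it went onto the shaft at the first try. It stopped at the shoulder, 0.2 mm from the expected height, at 11 N.
- **Winding:** I wound it about 995° clockwise by the handle. The board stopped moving at about 862°, shown by its edge freezing in the top view and the handle force starting to rise. That leaves about 0.37 turn past the catch.
- **Squeeze:** The handle force rose from 5.5 to 11.7 N, which suggests a squeeze of about 110 N. That matches the spring estimate of about 108 N.
- **After release:** The board edge stayed within 0.1 pixel (about 0.2 mm). The hub sits upright on the shoulder in both views, the nearby bystanders look unmoved, and the gripper is clear of everything.

**Disagreements:**
- My early image estimate put the catch at about 760°. I discarded it, because the tracked edge showed the board still moving then.
- A first attempt to track the board by its colour centroid was spoilt by the arm blocking the view.
- The scene camera reads about 4 mm different from the top camera, so I did not use it for fine positions.

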